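# Feel for the clear well, then seat the flux bottle

## Robot

A 6-joint arm with a two-finger parallel gripper is mounted at the origin on a cart in front of the work surface, level with it; the furniture and walls round the work are solid. World frame = base frame: x ahead of the robot, y to its left, z up, the work surface at z = 0. Lengths are in mm, angles in rad, forces in N, time in s.
With the tool pointing down it reaches from about 375 to 975 mm from the base axis. Payload 3.8 kg.
Tool frame: the origin (TCP) lies midway between the tips of the shut fingers; the grasp point (between the pads) lies 19 mm behind it; z points along the fingers, y is the line along which they close (so a half turn about z gives the same grasp; the last joint's range is limited). The gripper opens to 88 mm and grips with 3 to 60 N. Pads are 18 mm wide; open, the fingers measure 123 mm over their backs; the gripper's body (75 mm by 187 mm) begins 45 mm behind the grasp point.
Start: joints at [1.125, 0.264, 1.604, -0, 1.274, -0.037], TCP at [268.315, 619.375, 238.706] pointing down, gripper open.
Joint ranges: [-2.63, 2.63], [-0.94, 2.18], [0.31, 2.57], [-1.31, 4.45], [0, 2.66], [-2.55, 2.55]. Speed limits (rad/s): [2.57, 2.57, 3.14, 3.14, 3.14, 3.14].

## Interface

Orientations are given as [roll, pitch, yaw] about the fixed x, y, z axes, in that order (R = Rz(yaw) Ry(pitch) Rx(roll)).
In Python, from station import ctrl, capture, camera_model gives the robot as it stands. Calls block until the motion is done:
- ctrl.reach(position, orientation): joint-space move of the TCP to a pose.
- ctrl.move_linear(position, rot=None, feed=150, max_force=None): straight line of the TCP; rot=None keeps the orientation; feed is the mean speed in mm/s. With max_force (N) it stops when the force on the tool has changed by that much, and returns True; else False.
- ctrl.move_joints(angles): joint-space move.
- ctrl.set_gripper(opening, effort=None): finger opening in mm; effort is the grip in N (None keeps the last); returns when the fingers have stopped.
- ctrl.pause(seconds).
- ctrl.ik(position, orientation): joint angles nearest the present ones, or None.
- ctrl.state(): the state.
- capture(name): name is "scene" or "side" or "wrist"; returns the picture (384x512x3 uint8, blue, green, red); there is no depth.
- camera_model(name): a dict with "fx", "fy", "cx", "cy" (pixels), "k1" (the pictures are not rectified: a ray, as slopes to the right and down, at radius r is drawn at 1 + k1 r^2 times it, then the intrinsics apply), "origin" and "attitude" of the camera in the world; the wrist camera has in their place "tool_from_camera" (4x4, takes a point from camera to tool coordinates, whose origin is the TCP and whose axes are the flange's). Camera axes: x right, y down, z forward; pixel columns grow to the right and rows downward; lengths in mm; the calibration is good to about 2 mm. A picture is of the moment at which its call begins: read the wrist's pose just before it. camera_model takes no time and is no camera call.
A pose or a line that the arm cannot do raises ctrl.IKError and nothing moves.
- ctrl.finish_job(): hands the job in; it is judged then, once.
The state is a dict: "time_s": time; "qpos": joint angles; "qd": joint speeds; "joint_torque": joint torques, N m; "tcp_pos": TCP position; "tcp_rot": TCP orientation; "force": force on the tool from outside, world axes, zero at the start; "torque": the same for the moment, N m; "grip_width": finger opening in mm; "grasp_force": force on a finger pad.
Only numpy, scipy, OpenCV 4.12 (cv2) and the standard library are available. Lean on these libraries where they do the work, as an engineer would, in place of code of your own. Each camera call takes 0.05 s, during which the arm holds its last target. There are 200 camera calls.

## Task

Two of the three wells in the black block still have an old spacer plug lying at the bottom, black on black. Feel with the gauge pin until its tip touches the true bottom of the clear well, put the pin back in its stand, then press the amber bottle upright all the way home in that clear well and let go. Feel and press gently: stop as soon as the bottom is felt, whether floor or plug, and leave the blue phial, the wax puck and the cotton pot where they are.

Things in the scene. Friction and masses are not known exactly. Their poses are not given: they have to be found in the camera images.
- block: Black bottle block, fixed to the bench, 64 (x) x 176 (y) x 46 high, origin at the centre of its underside. Three identical round wells in a row along its y axis, 56 mm apart, each 32 mm across (mouth chamfered 3 mm) and 38 mm deep (floor 8 mm above the block's underside). Two wells, different every time, hold a loose black plug on the floor, 21 mm across, 12 mm thick.
- well_1 (a point): Centre of the mouth of the well at block y = +56 mm, level with the block's top (46 mm above its underside); axes as the block. In the +x wall of every well, 16 mm below the mouth, a steel spring ball stands out 4.5 mm: the bottle must be pushed past it (a few newtons), and the ball then holds it by friction. Over 35 N in all on the block spoils it
- well_2 (a point): Centre of the mouth of the middle well, level with the block's top; axes as the block
- well_3 (a point): Centre of the mouth of the well at block y = -56 mm, level with the block's top; axes as the block
- pin: Gauge pin, loose, upright in its stand: steel rod 10 mm across from its origin (centre of the foot) up to 62 mm, then a brass handle 18 mm across from 62 to 122 mm; z points up the pin; 80 g, more or less. Grip the handle.
- pin_tip (a point): Centre of the flat foot of the gauge pin (the end that feels)
- stand: Wooden stand of the gauge pin, fixed to the bench, 56 x 56 x 40 mm, origin at the centre of its underside; a vertical hole 13 mm across and 30 mm deep in its top (its floor 10 mm above the underside). Note for the whole place: a long lamp hood hangs over the gap between robot and bench, x 0.17 to 0.37 m, y -0.06 to 0.73 m, its underside 0.75 m above the bench: keep the elbow clear
- stand_hole (a point): Centre of the mouth of the stand's hole, 40 mm above its underside
- bottle: Amber dropper bottle with black cap, standing loose on the bench, 83 mm high; body 29 mm across up to 70 mm, cap 20 mm across above that; about 50 g; origin at the centre of its underside, z up. When home in the clear well its underside is 8 mm above the block's underside.
- blue_phial: Bystander: blue and white lidded phial, 33 mm across, 42 mm high, loose; origin under its centre
- wax_puck: Bystander: brown wax puck, 43 mm across, 13 mm high, loose; origin under its centre
- cotton_pot: Bystander: small pot with cotton wool, 56 mm across, 65 mm high, loose; origin under its centre
Mind the look-alikes: they are no part of the job. Of the things that look like the bottle, take the one that is farthest to the robot's right at the start.

How it is judged:
By the outcome, as a careful person would: the job done as asked, in the order asked, and still so for the second after the job is handed in, with the robot touching nothing.
It also fails if it takes over 72 s, if anything falls off the work surface, if the arm or the gripper's body presses on something with over 40 N, if the wrist force passes 120 N, or if a joint passes its speed limit or range.

## Working session

There is one attempt and no reset: what is moved stays moved. The work goes in short steps, each a Python script; the robot and the scene stay as the last script left them, time stands still between calls to the robot, and variables do not carry over. Pictures are saved under pics/ and viewed, at most 10 in all, crops included, and the job is handed in when it is done.

```bash
mkdir -p pics; ls; python3 - <<'E'
from station import ctrl,capture,camera_model
import cv2
for n in ("scene","side","wrist"):
    cv2.imwrite(f"pics/{n}0.png",capture(n)); print(n,camera_model(n))
print(ctrl.state())
E
```

```text
pics
scene {'fx': 350.2235083390907, 'fy': 350.2235083390907, 'cx': 259.5818077350737, 'cy': 187.9547472402036, 'k1': -0.029925166819988823, 'origin': array([ 137.09088619, -274.43883877,  563.0373038 ]), 'attitude': array([-2.16267022,  0.01122016, -0.81164935])}
side {'fx': 416.7708906106368, 'fy': 416.7708906106368, 'cx': 248.9968544287327, 'cy': 189.92096660412125, 'k1': -0.14403368850255424, 'origin': array([ 598.64165603, -607.52002739,  731.45664059]), 'attitude': array([-2.25608684, -0.02049447, -0.0278371 ])}
wrist {'fx': 274.34237065800687, 'fy': 274.34237065800687, 'cx': 252.90484041287502, 'cy': 188.7717624154591, 'k1': 0.017874911893639177, 'tool_from_camera': array([[ 8.20373579e-04, -9.58885303e-01, -2.83792711e-01,
         7.43987705e+01],
       [ 9.99999651e-01,  7.42315841e-04,  3.82594543e-04,
         4.07573687e-01],
       [-1.56200459e-04, -2.83792926e-01,  9.58885578e-01,
        -1.46427540e+02],
       [ 0.00000000e+00,  0.00000000e+00,  0.00000000e+00,
         1.00000000e+00]])}
{'time_s': 0.15, 'qpos': array([ 1.12510695e+00,  2.64605570e-01,  1.60503807e+00,  1.45590826e-05,
        1.27368560e+00, -3.68998817e-02]), 'qd': array([ 0.00075281, -0.00267502, -0.00233048,  0.00101579,  0.00065286,
        0.00087634]), 'joint_torque': array([-1.79210192e-04, -5.02851033e+01, -3.57466578e+01,  7.29086646e-02,
        2.49860343e-02, -9.42122642e-05]), 'tcp_pos': array([268.07758223, 618.8985894 , 237.66885   ]), 'tcp_rot': array([-3.13985776e+00, -7.79695419e-05,  2.73279882e+00]), 'force': array([-0.23873262,  0.37655353,  0.67325764]), 'torque': array([-0.01287028,  0.03776415,  0.04053285]), 'grasp_force': 0.0, 'grip_width': 87.88590746886311}
```

View pics/scene0.png

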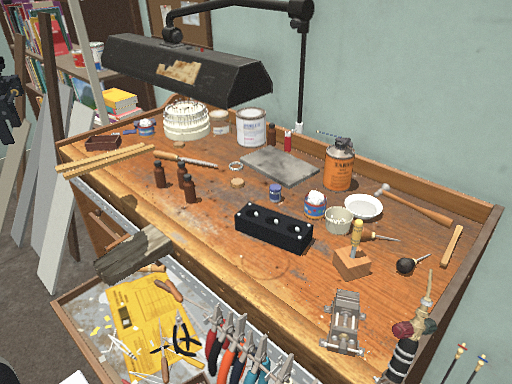

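View pics/side0.png

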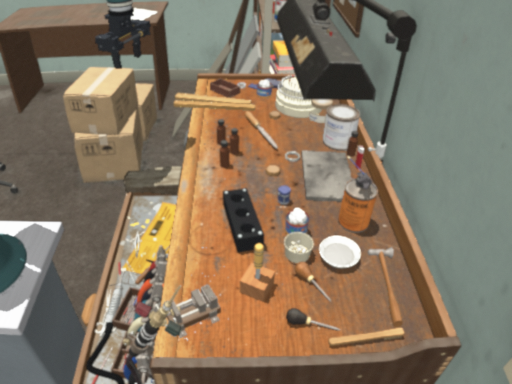

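The scene shows the block at (273,228), the stand with the pin at (352,250), three amber bottles at (159,174), (182,174) and (190,190), and another bottle-like thing at (272,133). In the side view the bottles are at (221,130), (234,140) and (224,153), with the fourth at (352,143). I'll compute their positions and enlarge that area.

```bash
cat > h.py <<'E'
import numpy as np,cv2
from scipy.spatial.transform import Rotation as R
from station import ctrl,capture,camera_model
def cam(n,st=None):
    m=camera_model(n)
    if n=="wrist":
        T=m["tool_from_camera"];Rt=R.from_euler('xyz',st["tcp_rot"]).as_matrix()
        return m,Rt@T[:3,:3],Rt@T[:3,3]+st["tcp_pos"]
    return m,R.from_euler('xyz',m["attitude"]).as_matrix(),np.array(m["origin"])
def p2w(C,uv,z):
    m,Rc,o=C
    d=np.array([(uv[0]-m["cx"])/m["fx"],(uv[1]-m["cy"])/m["fy"]]);s=d.copy()
    for _ in range(20): s=d/(1+m["k1"]*(s@s))
    r=Rc@np.array([s[0],s[1],1]); return o+r*(z-o[2])/r[2]
def w2p(C,p):
    m,Rc,o=C
    c=Rc.T@(np.array(p)-o);s=c[:2]/c[2];s=s*(1+m["k1"]*(s@s))
    return np.array([m["cx"],m["cy"]])+s*m["fx"]
E
python3 - <<'E'
from h import *
S=cam("side");C=cam("scene")
for k,uv,z in [("b1",(221,143),0),("b2",(234,152),0),("b3",(224,166),0),("b4",(352,154),0),("stand",(257,283),20),("block",(242,220),46)]: print("side",k,p2w(S,uv,z).round())
for k,uv,z in [("b1",(159,187),0),("b2",(182,187),0),("b3",(190,202),0),("b4",(272,145),0),("stand",(351,258),40),("block",(273,222),46)]: print("scene",k,p2w(C,uv,z).round())
a=cv2.imread("pics/side0.png")[110:310,190:340];b=cv2.imread("pics/scene0.png")[140:290,140:380]
a=cv2.resize(a,None,fx=3,fy=3,interpolation=cv2.INTER_CUBIC)
cv2.imwrite("pics/sidecrop.png",a)
cv2.imwrite("pics/scenecrop.png",cv2.resize(b,None,fx=3.3,fy=3.3,interpolation=cv2.INTER_CUBIC))
E
```

```text
side b1 [555. 525.   0.]
side b2 [597. 474.   0.]
side b3 [567. 400.   0.]
side b4 [970. 465.   0.]
side stand [646. -51.  20.]
side block [616. 117.  46.]
scene b1 [546. 526.   0.]
scene b2 [591. 476.   0.]
scene b3 [562. 399.   0.]
scene b4 [967. 461.   0.]
scene stand [637. -51.  40.]
scene block [610. 139.  46.]
```

View pics/sidecrop.png

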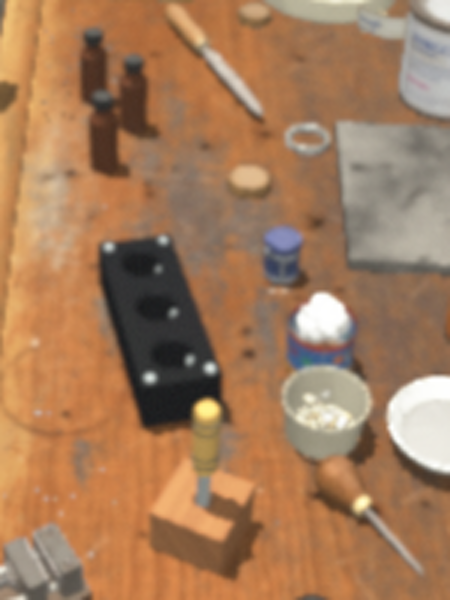

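View pics/scenecrop.png

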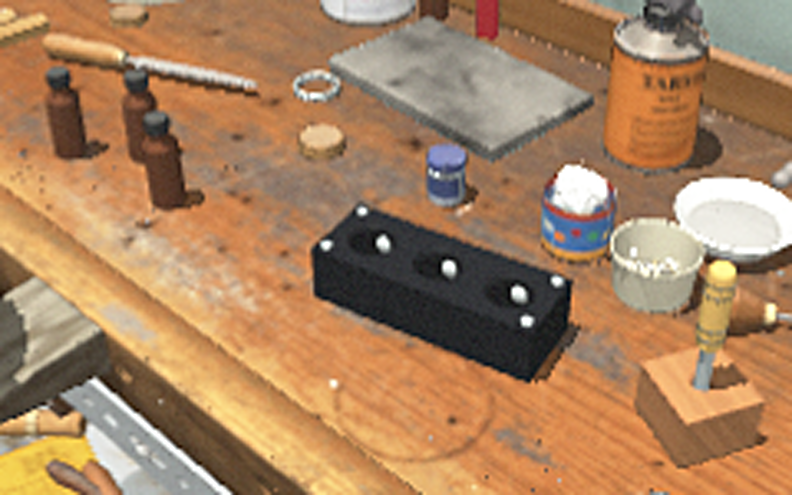

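Three full bottles are close together, with bases at b1 (555,525), b2 (597,474) and b3 (567,400) mm. The fourth, at side pixel (352,143), is at y≈465. The one farthest to the robot's right (smallest y) is b3, at side pixel (224,153) and scene pixel (190,190). The crops confirm it is a whole amber bottle with a black cap, the nearest in the side view. Next I'll check elbow height against the hood, then take wrist views.

```bash
cat > elbow.py <<'E'
from h import *
from scipy.optimize import least_squares
rows=[]
for r in (450,600,750,900):
  for z in (100,250):
    for tilt in (0,.3,-.3):
      Rm=R.from_euler('y',tilt)*R.from_euler('xyz',[np.pi,0,np.pi/2]); e=Rm.as_euler('xyz')
      q=ctrl.ik([r,0,z],e)
      if q is not None: rows.append((r,z,*np.array(q)))
D=np.array(rows)
D=D[(abs(D[:,5])<.02)&(abs(D[:,2])<.02)]
def f(p):
    a0,h,L1,L2,g,t=p; q2,q3,q5=D[:,3],D[:,4],D[:,6]; s=q2+q3
    return np.r_[a0+L1*np.sin(q2)+L2*np.sin(s)+g*np.cos(s)+t*np.sin(s+q5)-D[:,0], h+L1*np.cos(q2)+L2*np.cos(s)-g*np.sin(s)+t*np.cos(s+q5)-D[:,1]]
o=least_squares(f,[0,300,400,400,0,250]); print(len(D),o.x.round(1),abs(o.fun).max())
a0,h,L1,*_=o.x
for p,yw in [((618,90,200),0.0),((618,90,200),np.pi),((618,128,150),1.57),((640,-51,86),1.57),((565,400,42),1.57),((565,400,200),1.57)]:
    q=ctrl.ik(p,[np.pi,0,yw]); 
    if q is None: print(p,yw,None); continue
    er=a0+L1*np.sin(q[1]); print(p,yw,np.round(q,2),"elbow",(er*np.cos(q[0])).round(),(er*np.sin(q[0])).round(),(h+L1*np.cos(q[1])).round())
E
python3 elbow.py
```

```text
Traceback (most recent call last):
  File "elbow.py", line 15, in <module>
    o=least_squares(f,[0,300,400,400,0,250]); print(len(D),o.x.round(1),abs(o.fun).max())
                                                                        ~~~~~~~~~~~~~~^^
ValueError: zero-size array to reduction operation maximum which has no identity
```

```bash
sed -i 's/^D=D\[/print(D[::4].round(2))\nD=D[/' elbow.py; python3 elbow.py 2>/dev/null|head -20
```

```text
[[ 4.50e+02  1.00e+02 -6.00e-02 -3.00e-02  2.21e+00 -0.00e+00  9.70e-01
  -6.00e-02]
 [ 4.50e+02  2.50e+02 -5.00e-02  3.00e-02  1.88e+00 -1.00e-02  1.53e+00
  -4.00e-02]
 [ 6.00e+02  1.00e+02 -5.00e-02  9.00e-02  2.12e+00  2.00e-02  6.40e-01
  -7.00e-02]
 [ 7.50e+02  1.00e+02 -3.00e-02  5.00e-01  1.54e+00 -0.00e+00  1.10e+00
  -3.00e-02]
 [ 7.50e+02  2.50e+02 -3.00e-02  6.10e-01  1.13e+00 -1.00e-02  1.70e+00
  -3.00e-02]
 [ 9.00e+02  1.00e+02 -3.00e-02  6.00e-01  1.42e+00  1.00e-02  8.20e-01
  -4.00e-02]]
```

```bash
sed -i '/^print(D/d; s/<.02/<.1/g' elbow.py; python3 elbow.py
```

```text
24 [  0.9 252.5 511.5 565.9   1.4 340.6] 0.316944885551834
(618, 90, 200) 0.0 [ 0.1   0.2   1.76 -0.    1.19  1.68] elbow 100.0 11.0 754.0
(618, 90, 200) 3.141592653589793 [ 0.1   0.2   1.76  0.    1.19 -1.47] elbow 100.0 11.0 754.0
(618, 128, 150) 1.57 [ 0.16  0.25  1.79 -0.    1.1   0.17] elbow 126.0 21.0 748.0
(640, -51, 86) 1.57 [-0.12  0.33  1.81 -0.    1.   -0.12] elbow 167.0 -20.0 736.0
(565, 400, 42) 1.57 [ 0.58  0.47  1.72 -0.    0.96  0.58] elbow 193.0 126.0 710.0
(565, 400, 200) 1.57 [ 0.58  0.32  1.6  -0.    1.22  0.58] elbow 135.0 89.0 738.0
```

The elbow comes too near the hood (z 0.75) with the tool upright. I'll grasp with the tool tilted 0.5 rad, wrist outward and closing axis level, which lowers the elbow to about 0.66. First I'll lean the arm while it is still beside the hood, then go to a viewing pose.

```bash
cat >> h.py <<'E'
def ori(az=0.,t=.5):
    M=np.array([[-np.cos(t),0,-np.sin(t)],[0,1,0],[np.sin(t),0,-np.cos(t)]])
    return (R.from_euler('z',az)*R.from_matrix(M)).as_euler('xyz')
def tdir(az=0.,t=.5): return np.array([-np.sin(t)*np.cos(az),-np.sin(t)*np.sin(az),-np.cos(t)])
def tcp(g,az=0.,t=.5): return np.array(g)+19*tdir(az,t)   # grasp point -> TCP
def elbow(q):
    r=.9+511.5*np.sin(q[1]); return np.round([r*np.cos(q[0]),r*np.sin(q[0]),252.5+511.5*np.cos(q[1])])
E
python3 - <<'E'
from h import *
S=cam("side");print("can",p2w(S,(357,230),0).round(),"pot",p2w(S,(297,232),0).round())
for p,az in [((700,90,170),0),(tcp((640,-51,105)),0),(tcp((640,-51,160)),0),(tcp((613,72,160)),0),(tcp((613,184,70)),0),(tcp((613,184,160)),0),(tcp((565,400,62)),-.35),(tcp((565,400,150)),-.35)]:
    q=ctrl.ik(p,ori(az)); print(np.round(p),None if q is None else (np.round(q,2),elbow(q)))
ctrl.move_joints([1.125,.68,1.2,0,1.74,-.04])
print(ctrl.state()["tcp_pos"])
q=ctrl.ik((700,90,170),ori());print(np.round(q,2))
ctrl.move_joints(q)
st=ctrl.state();print(st["tcp_pos"],st["tcp_rot"],ori(),st["time_s"],st["force"])
np.save("w1.npy",np.r_[st["tcp_pos"],st["tcp_rot"]])
cv2.imwrite("pics/w1.png",capture("wrist"))
E
```

```text
can [907. 126.   0.] pot [753. 121.   0.]
[700  90 170] (array([ 0.08,  0.7 ,  1.19,  0.04,  1.76, -1.5 ]), array([329.,  25., 644.]))
[631. -51.  88.] (array([-0.1 ,  0.63,  1.45, -0.05,  1.56, -1.65]), array([301., -29., 665.]))
[631. -51. 143.] (array([-0.1 ,  0.58,  1.42, -0.05,  1.64, -1.66]), array([281., -27., 680.]))
[604.  72. 143.] (array([ 0.06,  0.54,  1.49,  0.03,  1.62, -1.52]), array([262.,  16., 692.]))
[604. 184.  53.] (array([ 0.2 ,  0.66,  1.48,  0.1 ,  1.49, -1.4 ]), array([306.,  63., 658.]))
[604. 184. 143.] (array([ 0.2 ,  0.57,  1.44,  0.1 ,  1.62, -1.39]), array([271.,  56., 683.]))
[556. 400.  45.] (array([ 0.42,  0.66,  1.49,  0.35,  1.38, -0.94]), array([288., 129., 656.]))
[556. 400. 133.] (array([ 0.42,  0.58,  1.45,  0.34,  1.5 , -0.89]), array([256., 114., 681.]))
[281.03920737 645.88358957 172.1879097 ]
[ 0.08  0.7   1.19  0.04  1.76 -1.5 ]
[699.79502565  91.34077259 170.05660913] [ 3.14126525 -0.49996591 -3.1399615 ] [ 3.14159265 -0.5         3.14159265] 3.2083 [ 0.38396887  0.6930743  -0.52279396]
```

View pics/w1.png

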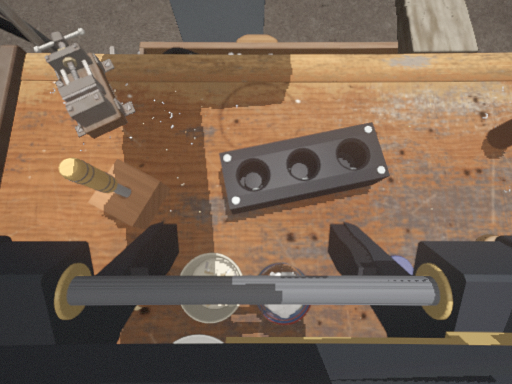

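The wrist view shows the wells at (254,176), (303,165) and (353,154), the bolts at (227,158), (368,129), (381,170) and (236,200), the pin's top at about (70,167) and the rod meeting the stand at about (126,191). I'll refine these by blob centroids in all three cameras.

```bash
cat > fit.py <<'E'
from h import *
from scipy.optimize import least_squares
w=np.load("w1.npy");W=cam("wrist",dict(tcp_pos=w[:3],tcp_rot=w[3:]))
cams={"wrist":W,"side":cam("side"),"scene":cam("scene")}
f={"wrist":"w1","side":"side0","scene":"scene0"}
# seeds order: (+y,-x),(+y,+x),(-y,+x),(-y,-x)
seeds={"wrist":[(368,129),(381,170),(236,200),(227,158)],
"side":[(190+109/3,110+247/3),(190+163/3,110+241/3),(190+209/3,110+369/3),(190+150/3,110+378/3)],
"scene":[(140+326/3.3,140+245/3.3),(140+360/3.3,140+211/3.3),(140+557/3.3,140+282/3.3),(140+526/3.3,140+320/3.3)]}
obs={}
for n,s in seeds.items():
    g=cv2.imread(f"pics/{f[n]}.png",0).astype(float);o=[]
    for u,v in s:
        u0,v0=int(round(u)),int(round(v));p=g[v0-4:v0+5,u0-4:u0+5];k=np.clip(p-(p.max()*.4+p.min()*.6),0,None)
        yy,xx=np.mgrid[v0-4:v0+5,u0-4:u0+5];o.append(((k*xx).sum()/k.sum(),(k*yy).sum()/k.sum()))
    obs[n]=np.array(o); print(n,obs[n].round(1).tolist())
    P=np.array([p2w(cams[n],q,47)[:2] for q in o]); c=P.mean(0); d=P[0]+P[1]-P[2]-P[3]
    print("  c",c.round(1),"yaw",np.round(np.arctan2(d[1],d[0])-np.pi/2,4),"sides",[np.linalg.norm(P[i]-P[(i+1)%4]).round(1) for i in range(4)])
E
python3 fit.py; python3 - <<'E'
import cv2,numpy as np
a=cv2.resize(cv2.imread("pics/w1.png")[145:240,50:175],None,fx=5,fy=5,interpolation=cv2.INTER_CUBIC)
cv2.imwrite("pics/w1c.png",a)
E
```

```text
wrist [[367.8, 128.8], [380.9, 169.4], [235.4, 199.9], [226.7, 157.5]]
  c [614.5 147. ] yaw 0.2125 sides [np.float64(48.2), np.float64(160.5), np.float64(48.1), np.float64(160.6)]
side [[225.2, 190.2], [244.1, 188.1], [260.3, 231.9], [239.5, 235.4]]
  c [616.3 151.3] yaw 0.2112 sides [np.float64(49.7), np.float64(164.7), np.float64(49.4), np.float64(167.4)]
scene [[237.9, 213.3], [248.8, 202.9], [309.1, 224.0], [299.1, 236.8]]
  c [617.2 147.4] yaw 0.2136 sides [np.float64(48.3), np.float64(163.1), np.float64(50.9), np.float64(162.5)]
```

View pics/w1c.png

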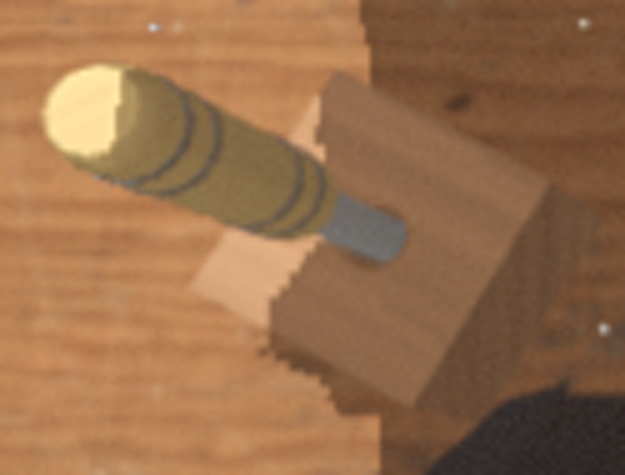

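The crop shows the stand's top corners at (340,75), (550,185), (415,402) and (195,285), the rod entering the hole at about (382,238), and the handle's top at about (85,112).

```bash
cat >> fit.py <<'E'
px=lambda u,v:((u+.5)/5-.5+50,(v+.5)/5-.5+145)
P=np.array([p2w(W,px(*c),40) for c in [(340,75),(550,185),(415,402),(195,285)]])
print("stand",P.mean(0).round(1),[np.linalg.norm(P[i]-P[(i+1)%4]).round(1) for i in range(4)])
print("hole/rod",p2w(W,px(382,238),40).round(1),"rodtop",p2w(W,px(328,212),72).round(1),"top",p2w(W,px(85,112),132).round(1))
sc=lambda u,v:((u+.5)/3.3-.5+140,(v+.5)/3.3-.5+140); sd=lambda u,v:((u+.5)/3-.5+190,(v+.5)/3-.5+110)
print("scene top",p2w(cams["scene"],sc(722,268),130).round(1),"side top",p2w(cams["side"],sd(207,407),130).round(1))
print("b3 cap side",p2w(cams["side"],sd(102,98),83).round(1),"scene",p2w(cams["scene"],sc(157,118),83).round(1), "base",p2w(cams["side"],sd(105,166),0).round(1),p2w(cams["scene"],sc(167,202),0).round(1))
E
python3 fit.py|tail -4
```

```text
stand [644.7 -47.4  40. ] [np.float64(54.6), np.float64(53.6), np.float64(55.4), np.float64(54.1)]
hole/rod [645.5 -45.9  40. ] rodtop [646.8 -41.8  72. ] top [644.6 -49.2 132. ]
scene top [647.7 -47.6 130. ] side top [645.7 -44.5 130. ]
b3 cap side [567.5 400.4  83. ] scene [566.3 400.6  83. ] base [569.  404.6   0. ] [565.5 403.2   0. ]
```

The cameras agree to about 2 mm: block centre ≈ (615,148) with yaw 0.2125 (bolts 48 x 160 mm), pin ≈ (645,-47), bottle ≈ (566.5,400.5). Now I'll grip the pin, with the tilt raised to 0.6 for more elbow clearance.

```bash
sed -i 's/t=\.5/t=.6/g' h.py; python3 - <<'E'
from h import *
P=np.array([645,-47,0.])
for g in ((645,-47,105),(645,-47,150),(627,93,147),(603,203,147),(615,148,60)):
    print(elbow(ctrl.ik(tcp(g),ori())))
ctrl.set_gripper(44)
ctrl.reach(tcp(P+[0,0,165]),ori())
ctrl.move_linear(tcp(P+[0,0,105]),ori(),feed=100,max_force=6)
s=ctrl.state();print(s["tcp_pos"],s["force"])
ctrl.set_gripper(10,effort=15)
ctrl.pause(.2)
s=ctrl.state();print(s["tcp_pos"],s["force"],s["torque"],s["grip_width"],s["grasp_force"],s["time_s"])
cv2.imwrite("pics/w2.png",np.hstack([capture("side")[225:315,200:320],capture("scene")[190:280,300:420]]).repeat(3,0).repeat(3,1))
E
```

```text
[330. -29. 643.]
[314. -27. 656.]
[305.  26. 663.]
[296.  67. 665.]
[334.  51. 637.]
[634.29717531 -47.07000054  89.19779491] [ 0.48509437 -0.36744617  0.44364225]
[634.42742331 -47.1119241   89.88583616] [ 0.31862116 -0.69154193  2.40822922] [-0.05605247  0.03263427  0.01785858] 17.119233716446075 15.00025887202355 6.1667
```

View pics/w2.png

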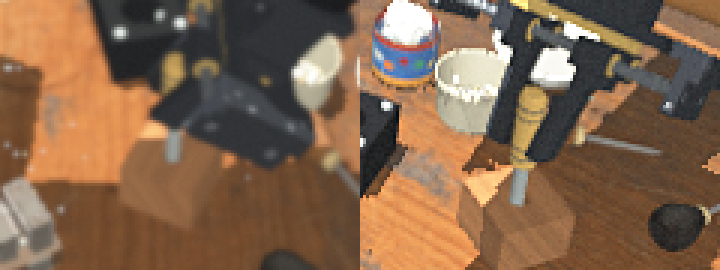

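The pin is gripped (width 17 mm). Now I'll lift and feel well 3, then well 2, then well 1, stopping at the clear one.

```bash
cat > wells.py <<'E'
import numpy as np
yaw=.2125;C=np.array([615.,148.]);ex=np.array([np.cos(yaw),np.sin(yaw)]);ey=np.array([-ex[1],ex[0]])
well={1:C+56*ey,2:C,3:C-56*ey}
E
python3 - <<'E'
from h import *
from wells import *
o=ori();z0=89.8   # tcp z with tip at 10
np.save("pin0.npy",ctrl.state()["tcp_pos"])
print(ctrl.move_linear(tcp((645,-47,105+48)),o,feed=120,max_force=8))
s=ctrl.state();print("held",s["force"],s["grip_width"],s["grasp_force"])
off=tcp((0,0,0))[:2]
for k in (3,2,1):
    xy=well[k]-1*ex+off
    ctrl.move_linear([*xy,z0+46],o,feed=220)            # tip at 56
    if ctrl.move_linear([*xy,z0+18],o,feed=80,max_force=4): print(k,"early",ctrl.state()["tcp_pos"][2]-z0+10);break
    ctrl.pause(.1)
    hit=ctrl.move_linear([*xy,z0-6],o,feed=12,max_force=2.5)
    s=ctrl.state();tip=s["tcp_pos"][2]-z0+10
    print("well",k,hit,"tip z",tip.round(2),s["force"].round(2),s["grip_width"].round(2),s["time_s"])
    ctrl.move_linear([*xy,z0+46],o,feed=120)
    if tip<14: break
E
```

```text
False
held [-0.82481614 -0.92219998 -0.23302388] 17.63167617744473 14.999912346575002Traceback (most recent call last):
  File "<stdin>", line 15, in <module>
AttributeError: 'float' object has no attribute 'round'
```

```bash
python3 - <<'E'
from h import *
s=ctrl.state();print(s["tcp_pos"],"tip",s["tcp_pos"][2]-79.8,s["force"],s["grip_width"],s["time_s"])
E
```

```text
[614.67344097  93.0560603   99.82641711] tip 20.02641710908466 [0.13926588 0.01917664 3.45698227] 17.38422783706639 9.125
```

Well 3 bottoms out at z = 20, so it holds a plug. On to well 2.

```bash
python3 - <<'E'
from h import *
from wells import *
o=ori();z0=89.8;off=tcp((0,0,0))[:2]
ctrl.move_linear([*(well[3]-ex+off),z0+46],o,feed=120)
for k in (2,1):
    xy=well[k]-1*ex+off
    ctrl.move_linear([*xy,z0+46],o,feed=220)
    if ctrl.move_linear([*xy,z0+18],o,feed=80,max_force=4): print(k,"early",ctrl.state()["tcp_pos"][2]-z0+10);break
    ctrl.pause(.1)
    hit=ctrl.move_linear([*xy,z0-6],o,feed=12,max_force=2.5)
    s=ctrl.state();tip=float(s["tcp_pos"][2]-z0+10)
    print("well",k,hit,"tip z",tip,s["force"],s["grip_width"],s["time_s"])
    ctrl.move_linear([*xy,z0+46],o,feed=120)
    if tip<14: break
E
```

```text
well 2 True tip z 20.035534196596913 [-0.92316012 -0.19343209  5.20217894] 17.773791168559363 11.5083
well 1 True tip z 8.079045852542649 [-0.22605571 -0.37763164  4.26591365] 17.730305271407534 14.4667
```

Well 2 is also plugged (20.0) and well 1 is clear (8.1, true floor). Now I'll return the pin.

```bash
python3 - <<'E'
from h import *
o=ori();p=np.load("pin0.npy");p[:2]=tcp((645,-47,0))[:2]
ctrl.move_linear([*p[:2],89.8+46],o,feed=220); ctrl.pause(.15)
print(ctrl.move_linear([*p[:2],89.8+25],o,feed=60,max_force=5))
print(ctrl.move_linear([*p[:2],89.8-2],o,feed=30,max_force=3))
s=ctrl.state();print(s["tcp_pos"]-p,s["force"],s["grip_width"])
ctrl.set_gripper(44); 
ctrl.move_linear(tcp((645,-47,170)),o,feed=150)
# view block + bottle with wrist
ctrl.reach((690,215,170),o);ctrl.pause(.2)
st=ctrl.state();np.save("w3.npy",np.r_[st["tcp_pos"],st["tcp_rot"]]);cv2.imwrite("pics/w3.png",capture("wrist"))
a=capture("scene");cv2.imwrite("pics/s3.png",a);print(st["time_s"],st["tcp_pos"])
b=cv2.imread("pics/w3.png");c=cv2.resize(a[190:290,270:400],(392,302))
cv2.imwrite("pics/v3.png",np.vstack([cv2.resize(b,(640,480))[:290],np.hstack([c,np.zeros((302,248,3),np.uint8)])]))
E
```

```text
False
True
[-0.80459513  0.05915649  0.00303601] [-0.24371539 -0.0482917   4.73099732] 17.33931803812986
20.1417 [690.31265482 212.81239568 170.15903561]
```

View pics/v3.png

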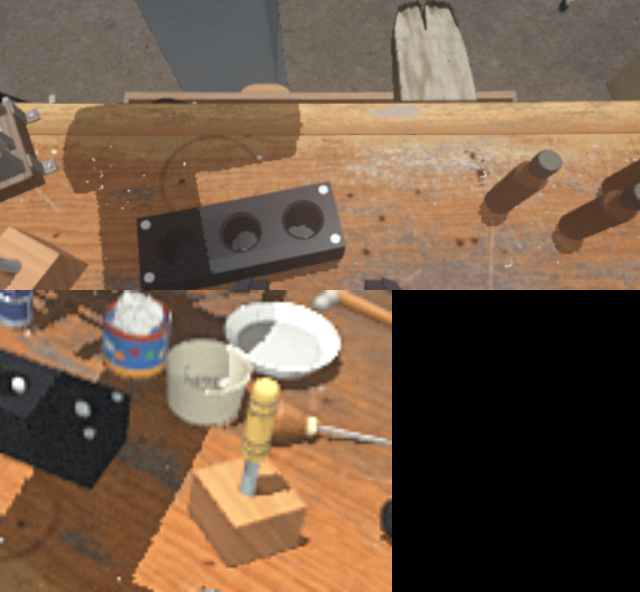

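The pin stands back in its hole. The bottle's cap is at wrist pixel about (437,130). I'll refine well 1 and the bottle from this second wrist view.

```bash
python3 - <<'E'
from h import *
from wells import *
w=np.load("w3.npy");W=cam("wrist",dict(tcp_pos=w[:3],tcp_rot=w[3:]))
g=cv2.imread("pics/w3.png",0).astype(float);P=[]
for u0,v0 in [(258,150),(268,190),(119,222),(116,180)]:
    p=g[v0-4:v0+5,u0-4:u0+5];k=np.clip(p-(p.max()*.4+p.min()*.6),0,None);yy,xx=np.mgrid[v0-4:v0+5,u0-4:u0+5]
    P.append(p2w(W,((k*xx).sum()/k.sum(),(k*yy).sum()/k.sum()),47)[:2])
P=np.array(P);d=P[0]+P[1]-P[2]-P[3];print(P.mean(0),np.arctan2(d[1],d[0])-np.pi/2,[np.linalg.norm(P[i]-P[(i+1)%4]).round(1) for i in range(4)])
u=d/np.linalg.norm(d);print("well1 from near bolts",(P[0]+P[1])/2-u*24,"model",well[1])
print("cap",p2w(W,((547.5)/1.25-.5,162.5/1.25-.5),83),"base",p2w(W,(498/1.25,214/1.25),4))
s=ctrl.state();print(s["tcp_pos"],s["time_s"])
E
```

```text
[614.63458868 146.5710096 ] 0.21301674739362508 [np.float64(48.1), np.float64(160.4), np.float64(48.1), np.float64(160.3)]
well1 from near bolts [602.75847658 201.47718859] model [603.1893579  202.74037571]
cap [567.89827212 401.59940209  83.        ] base [582.1404624  399.69292834   4.        ]
[690.25405301 213.45777703 170.23136744] 20.2417
```

Bottle ≈ (567.9,401.6) and well 1 ≈ (602.8,201.6), both from the same view so camera bias largely cancels. Next I'll grip the bottle.

```bash
python3 - <<'E'
from h import *
az=-.35;o=ori(az);B=np.array([567.9,401.6,0])
for g in (B+[0,0,63],[603,202,63+55],[603,202,71]): q=ctrl.ik(tcp(g,az),o);print(np.round(q,2),elbow(q))
ctrl.reach(tcp(B+[0,0,125],az),o)
ctrl.move_linear(tcp(B+[0,0,122],az),o,feed=30);ctrl.pause(.1)
print(ctrl.move_linear(tcp(B+[0,0,63],az),o,feed=60,max_force=5))
s=ctrl.state();print(s["tcp_pos"]-tcp(B+[0,0,63],az),s["force"])
ctrl.set_gripper(20,effort=25);ctrl.pause(.2)
s=ctrl.state();print(s["tcp_pos"]-tcp(B+[0,0,63],az),s["force"],s["grip_width"],s["grasp_force"],s["time_s"]); np.save("b0.npy",s["tcp_pos"])
ctrl.move_linear(tcp(B+[0,0,63+57],az),o,feed=100);ctrl.pause(.1)
s=ctrl.state();print(s["force"],s["grip_width"])
a=capture("side")[90:190,170:290];b=capture("scene")[130:230,140:260]
cv2.imwrite("pics/g4.png",np.hstack([a,b]).repeat(3,0).repeat(3,1))
E
```

```text
[ 0.4   0.72  1.43  0.4   1.47 -0.96] [311. 132. 637.]
[ 0.15  0.62  1.48  0.27  1.58 -1.15] [294.  44. 669.]
[ 0.15  0.67  1.5   0.27  1.52 -1.16] [314.  47. 654.]
False
[0.36955221 0.19238381 0.58186899] [ 0.00978162 -0.18606273 -0.62392161]
[0.24522955 0.20120252 0.49536389] [0.44364973 0.10654939 2.17093447] 27.39700136595703 25.000769088801462 23.2583
[-0.92591409  0.06085386 -0.63205051] 27.609418538728264
```

View pics/g4.png

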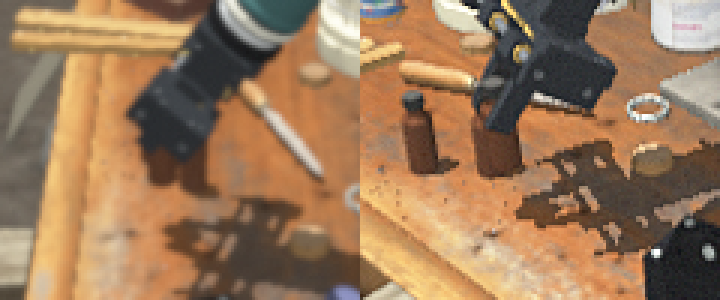

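The bottle is held upright and b2 hasn't moved. Now I'll go over well 1 and lower it gently into the mouth.

```bash
cat > ins.py <<'E'
from h import *
az=-.35;o=ori(az);zb=float(np.load("b0.npy")[2])   # tcp z with underside at 0
off=tcp((0,0,0),az)[:2]
def go(xy,h,feed,mf=None):
    hit=ctrl.move_linear([*(np.array(xy)+off),zb+h],o,feed=feed,max_force=mf);s=ctrl.state()
    print(hit,"h %.2f"%(s["tcp_pos"][2]-zb),"xy",(s["tcp_pos"][:2]-off).round(2),"F",np.round(s["force"],1),"T",np.round(s["torque"],2),"w %.1f"%s["grip_width"],"t %.1f"%s["time_s"]);return hit
E
python3 - <<'E'
from ins import *
W=(602.8,201.6)
go(W,57,220);ctrl.pause(.2);go(W,50,60,4)
go(W,36,15,4)
E
```

```text
False h 57.03 xy [602.57 202.59] F [ 1.   0.7 -0.9] T [-0.09 -0.29 -0.03] w 27.6 t 25.2
False h 49.18 xy [602.12 201.86] F [ 0.3  0.2 -0.2] T [-0.11 -0.3  -0.03] w 27.6 t 25.7
True h 43.68 xy [602.74 201.35] F [ 0.5 -0.1  0.8] T [-0.15 -0.38  0.02] w 27.4 t 26.2
```

```bash
python3 - <<'E'
from ins import *
W=(602.8,201.6)
go(W,42.3,10,6);ctrl.pause(.3);go(W,42.3,10,6)
E
```

```text
False h 41.94 xy [602.76 201.46] F [ 1.7 -1.2 -0.4] T [-0.19 -0.39  0.05] w 27.5 t 26.5
False h 42.20 xy [602.74 201.55] F [ 1.  -1.9 -0.9] T [-0.27 -0.47  0.06] w 27.6 t 27.1
```

The bottle has entered the mouth. The side force pushes the tool toward -y, so I'll shift that way and continue.

```bash
python3 - <<'E'
from ins import *
W=(603.0,200.6)
go(W,42,10,5);ctrl.pause(.2);go(W,42,10)
if not go(W,33,20,6): go(W,31.5,20,6)
E
```

```text
False h 42.08 xy [602.93 200.7 ] F [ 1.1 -0.6 -1.1] T [-0.14 -0.33  0.02] w 27.7 t 27.3
False h 42.03 xy [602.99 200.65] F [ 1.6 -0.6  0.2] T [-0.09 -0.3  -0.  ] w 27.9 t 27.8
False h 32.71 xy [602.95 200.49] F [ 0.6 -0.2 -1. ] T [-0.17 -0.34  0.  ] w 27.7 t 28.4
False h 31.69 xy [603.08 200.59] F [ 1.  -0.9  1.1] T [-0.11 -0.29  0.09] w 27.7 t 28.6
```

Free inside the well. Now past the ball and down to the floor.

```bash
python3 - <<'E'
from ins import *
W=(603.0,200.6)
if not go(W,14,20,18): go(W,6.5,10,7)
ctrl.pause(.2);go(ctrl.state()["tcp_pos"][:2]-off,ctrl.state()["tcp_pos"][2]-zb,20)
E
```

```text
False h 13.91 xy [603.5  200.52] F [ 2.3 -2.4  3.8] T [-0.35 -0.42  0.05] w 28.0 t 29.6
False h 7.90 xy [603.8  200.65] F [ 3.9 -2.7  9. ] T [-0.27 -0.06  0.13] w 27.6 t 30.6
False h 7.94 xy [603.84 200.58] F [ 4.3 -1.9  4.8] T [-0.25 -0.29  0.08] w 27.5 t 31.0
```

The bottle stops at h = 7.9 with the force rising, which matches the floor at 8. I'll release, retreat and check.

```bash
python3 - <<'E'
from ins import *
ctrl.set_gripper(44)
go((603.8,200.6),65,100,8)
ctrl.reach((690,215,190),ori());ctrl.pause(.3)
st=ctrl.state();W=cam("wrist",st);w=capture("wrist");a=capture("side");b=capture("scene")
for n,C in (("wrist",W),("side",cam("side")),("scene",cam("scene"))): print(n,"expect cap top, base of cap",w2p(C,(603,202,91)).round(1),w2p(C,(603,202,78)).round(1))
print(st["time_s"])
cv2.imwrite("pics/e5.png",np.vstack([np.hstack([a[150:300,190:320],b[150:300,210:340]]).repeat(3,0).repeat(3,1)]))
cv2.imwrite("pics/w5.png",w)
E
```

```text
False h 65.20 xy [603.82 200.53] F [ 0.1 -0.9 -0.8] T [-0.09 -0.24 -0.01] w 44.3 t 32.2
wrist expect cap top, base of cap [240.2 167.8] [240.8 172.5]
side expect cap top, base of cap [236.4 183.2] [236.3 187.2]
scene expect cap top, base of cap [251.2 196.7] [251.3 201.2]
33.025
```

View pics/e5.png

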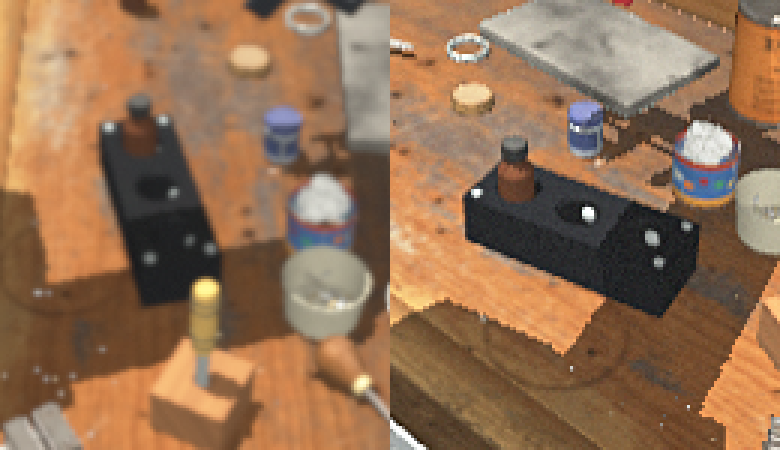

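The bottle stands upright in well 1. Its cap top is at side (236,183) and scene (251,197), against (236.4,183.2) and (251.2,196.7) expected when home. The pin is in its stand and the bystanders are where they were, so I'll hand in.

```bash
python3 -c "
from station import ctrl
print(ctrl.finish_job())"
```

```text
the job is handed in; nothing more can be done
None
```

The job is handed in: well 1 was the clear one (pin tip at 8 mm, plugs at 20 mm in wells 2 and 3), the pin is back in its stand, and the amber bottle stands upright and home in well 1, released, at about 33 s of the 72 s; the hand-in gave no verdict.

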